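Seat the notched lap on the sharpening hone

ROBOT

A 6-joint arm with a two-finger parallel gripper is mounted at the origin on the work surface. World frame = base frame: x ahead of the robot, y to its left, z up, the work surface at z = 0. Lengths are in mm, angles in rad, forces in N, time in s.
With the tool pointing down it reaches from about 225 to 725 mm from the base axis. Payload 3.1 kg.
Tool frame: the origin (TCP) lies midway between the tips of the shut fingers; the grasp point (between the pads) lies 19 mm behind it; x points along the fingers, y is the direction in which the jaws open and shut, and the axes are right-handed (so a half turn about x gives the same grasp; the last joint's range is limited). The gripper opens to 85 mm and grips with 20 to 120 N. Pads are 22 mm wide; open, the fingers measure 114 mm over their backs; the gripper's body (76 mm by 85 mm) begins 54 mm behind the grasp point. The pads swing forward as they close: fully open they stand 13 mm farther back than shut.
Start: joints at [-1.372, 0.048, 0.099, 1.622, 0, 1.443], TCP at [168.517, -497.212, 231.312] pointing down, gripper open.
Joint ranges: [-2.91, 2.91], [-0.99, 1.94], [-1.21, 1.42], [-2.12, 2.29], [-1.49, 1.47], [-3.14, 3.14]. Speed limits (rad/s): [2.79, 2.79, 3.14, 3.14, 3.14, 3.14].

INTERFACE

Orientations are given as a rotation vector (axis times angle).
In Python, from workcell import bot, optics gives the robot as it stands.
- The arm moves only by the tool servo_tool, never from a script. Its argument "steps" is one flat list of numbers, 5 for each row, row after row: the shift along the tool's x, y, z in cm, then the turn about the tool's x in degrees, then the gripper command: -1 is shut, 1 is fully open, values between are in proportion. A call has 1 to 8 rows; each row is the pose to reach, as a shift and turn from the pose commanded when the call began, along the tool's axes at that moment; what a row does not reach only later rows make up. A row lasts 1/10 s, in which the tool goes at most 50 mm and 8.59 degrees, less where a joint would pass 70% of its speed; a pose out of reach is approached as far as the arm can. A call with a gripper value outside its range is refused whole. The fingers move at their own pace and stop on an object; the grip force is fixed at half the most. Time passes only in rows, so rows that repeat a pose let the fingers close. It gives the time, the measured TCP pose, the force and the opening at its end, in the units of the state.
- bot.read_state(): the state, without advancing time (a new reading comes with each control period).
- optics.read_camera(name): name is "scene" or "top" or "wrist"; returns a dict with "color" (384x512x3 uint8, red, green, blue), "vfov" (degrees; the focal length in pixels is half the picture's height over the tangent of half this angle, whatever the lens; pixels are square), "cx", "cy" (the principal point, pixels), "T" (4x4, takes a point from camera to world coordinates). Camera axes: x right, y down, z forward; pixel columns grow to the right and rows downward; lengths in mm; the calibration is good to about 2 mm. The wrist camera is an equidistant fisheye: a pixel r from the principal point sees the ray r / f radians off the axis. A picture is of the moment at which its call begins. There is no depth.
- bot.finish_job(): hands the job in, once; it reports no verdict.
The state is a dict: "clock": time; "qpos": joint angles; "joint_velocities": joint speeds; "joint_efforts": joint torques, N m; "position": TCP position; "tool_rot": TCP orientation; "force": force on the tool from outside, world axes, zero at the start; "torque": the same for the moment, N m; "opening": finger opening in mm.
Only numpy, scipy, OpenCV 4.12 (cv2) and the standard library are available. Lean on these libraries where they do the work, as an engineer would, in place of code of your own. Each camera call takes 0.05 s, during which the arm holds its last target.

TASK

The round sharpening lap on the little bench hone was put on its boss with the notch turned away from the drive pin, so it rides high instead of sitting on the platter. Turn it with a fingertip until the notch in its bore is over the brass pin, then press it down fully home on the platter. Do not pull the lap up off its boss, and leave the tin, the glass bowl, the bangle and the brush where they are.

Things in the scene. Friction and masses are not known exactly. Their poses are not given: they have to be found in the camera images.
- hone: bench hone, fixed: grey housing 210 x 310 mm, aluminium deck 70 mm above the bench; origin under its centre on the bench, x axis away from its control panel, y axis along its length. The platter's axis is at y = -50 mm, in a black drip tray 202 mm across (rim 79 mm above the bench). A steel post with a clamp block, top 140 mm above the bench, stands at x = +60, y = +125 mm and is not used
- platter: dark steel platter, 180 mm across, fixed (its gear motor holds it still, it does not turn); its flat top is 85 mm above the bench. Origin on its axis, 10 mm below that top; its x axis points to the drive pin. A dark steel boss 34 mm across stands up its middle, 22 mm tall above the platter's top
- pin (a point): top of the drive pin: an upright brass pin 9 mm thick with a round top, 7.5 mm tall above the platter, beside the boss, centred 22 mm from the platter's axis; its inner half shows in the gap between the boss and the lap
- platter_mark (a point): white index line on the platter's rim (7 mm wide, from 77 to 90 mm radius, seen outside the lap), in line with the pin; this point is its outer end on the platter's top. A white line on the boss's top points the same way
- notch (a point): the notch in the lap's bore: 12 mm wide, cut outward from the 44 mm bore to 30 mm radius, through the whole thickness; this point lies in its middle, 22 mm from the axis, on the level of the lap's top face. The notch is over the pin when this point is straight above the pin
- lap_mark (a point): red index line on the lap (4 mm wide), running outward from the notch to the rim; this point is its outer end on the rim, 76 mm from the axis, on the level of the lap's top face. The notch is over the pin when the red line meets the platter's white line, within about 4 degrees
- lap_center (a point): centre of the lap, level with its top face. The lap is a flat aluminium ring 152 mm across, 10 mm thick, about 0.45 kg, with a 44 mm bore round the boss and a grey abrasive band from 36 to 73 mm radius. It stays level. As found its top face is 103 mm above the bench and its underside 8 mm above the platter; seated, 95 mm and 0. The boss stands 4 mm above the top face as found, 12 mm when seated
- lap_turn (a joint): turn of the lap on the boss, rad, counted positive anticlockwise seen from above; the notch is over the pin at 0 and at 2 pi. It turns either way without a stop, with a drag of about 0.05 N m, so rubbing its top face with a fingertip pressed on lightly (some 4 to 10 N) carries it round
- lap_seat (a joint): how far the lap has gone down, m: 0 as found, 0.008 when fully home on the platter, negative if pulled up. Rubber grips on the boss hold the bore: the lap stays at the height it is left at and needs about 6 N of push to move down. Away from the notch the pin's top stops it (it gives a millimetre or two under a hard push); with the notch over the pin it goes all the way
- tin: open steel tin of patina chips, 73 mm across, 83 mm tall, loose, beside the hone; origin under its centre
- bowl: glass bowl, 116 mm across, 52 mm tall, loose, on the other side of the hone; origin under its centre
- bangle: thin brass bangle, 66 mm across, 4 mm thick, lying on the bench between the robot and the hone; origin under its centre
- brush: hand brush 170 mm long, lying on the bench between the robot and the hone; origin under its middle, handle towards its -x

How it is judged:
By the outcome, as a careful person would: the job done as asked, in the order asked, and still so for the second after the job is handed in, with the robot touching nothing.
It also fails if it takes over 51 s, if anything falls off the work surface, if the arm or the gripper's body presses on something with over 40 N, if the wrist force passes 120 N, or if a joint passes its speed limit or range.

## Working session

There is one attempt and no reset: what is moved stays moved. The work goes in short steps, Python scripts to look and compute and a tool call to move; the robot and the scene stay as the last step left them, time stands still between calls to the robot, and variables do not carry over. Pictures are saved under pics/ and viewed, and the job is handed in when it is done.

Besides the shell and the picture viewer there is one more tool, called after "Call:" as name(argument=value, ...) on one line, values as JSON. servo_tool: Moves the arm, as the interface text tells. Its arguments: {"type":"object","properties":{"steps":{"type":"array"}},"required":["steps"]}

```bash
mkdir -p pics; ls
cat > h.py <<'E'
import numpy as np, cv2
from workcell import bot, optics
def snap(n,f):
    c=optics.read_camera(n); cv2.imwrite(f'pics/{f}.png',c['color'][...,::-1]); np.savez(f'pics/{f}.npz',**{k:c[k] for k in('color','vfov','cx','cy','T')}); return c
def ld(f): return dict(np.load(f'pics/{f}.npz'))
def ray(c,u,v,fish=False):
    f=c['color'].shape[0]/2/np.tan(np.radians(float(c['vfov']))/2)
    x,y=(u-c['cx']),(v-c['cy'])
    if fish:
        r=np.hypot(x,y);t=r/f;d=np.array([x/r*np.sin(t),y/r*np.sin(t),np.cos(t)]) if r>0 else np.array([0,0,1.])
    else: d=np.array([x/f,y/f,1])
    d=c['T'][:3,:3]@d; return c['T'][:3,3],d/np.linalg.norm(d)
def atz(c,u,v,z,fish=False):
    o,d=ray(c,u,v,fish); return o+d*(z-o[2])/d[2]
def proj(c,p):
    f=c['color'].shape[0]/2/np.tan(np.radians(float(c['vfov']))/2)
    q=np.linalg.inv(c['T'])@np.append(p,1); return q[0]/q[2]*f+c['cx'],q[1]/q[2]*f+c['cy']
def tri(*rs):
    A=np.zeros((3,3));b=np.zeros(3)
    for o,d in rs:
        P=np.eye(3)-np.outer(d,d);A+=P;b+=P@o
    x=np.linalg.solve(A,b); return x,[np.linalg.norm((np.eye(3)-np.outer(d,d))@(x-o)) for o,d in rs]
E
python3 - <<'E'
from h import *
print(bot.read_state())
for n in('scene','top','wrist'):
    c=snap(n,n+'0'); print(n,c['vfov'],c['cx'],c['cy'],c['T'].round(2).tolist())
    if n!='wrist':cv2.imwrite(f'pics/{n}0b.png',cv2.resize(c['color'][...,::-1],(800,600),interpolation=cv2.INTER_CUBIC))
E
```

```text
pics
{'clock': 0.0, 'qpos': array([-1.37181757e+00,  4.87227887e-02,  9.75827145e-02,  1.62202962e+00,
       -9.06422863e-07,  1.44298971e+00]), 'joint_velocities': array([-2.38340169e-04,  1.52437916e-03,  5.90945042e-04, -7.05790298e-05,
       -1.86660609e-04,  6.33418616e-04]), 'joint_efforts': array([-3.66392824e-04, -3.38783062e+01,  3.20013857e+01,  2.04956706e-02,
       -1.09432717e-04, -1.65716801e-05]), 'position': array([ 168.38441218, -496.60101124,  230.12415713]), 'tool_rot': array([ 2.04546496,  0.3396935 , -2.0456419 ]), 'force': array([-0.63851147, -0.74036759, -0.20876712]), 'torque': array([-0.03213675, -0.02377207, -0.00761629]), 'opening': 85.55606899836972}
scene 43.37170722051935 253.49337464223117 187.39543153802944 [[-0.14, 0.63, -0.76, 1350.28], [0.99, 0.09, -0.11, 208.94], [0.0, -0.77, -0.64, 772.47], [0.0, 0.0, 0.0, 1.0]]
top 49.135980509161485 255.75714695795708 193.05836592899075 [[-0.08, -0.98, 0.2, 363.7], [-1.0, 0.08, -0.01, 87.46], [-0.0, -0.2, -0.98, 961.06], [0.0, 0.0, 0.0, 1.0]]
wrist 65.70646984690485 255.03967339001215 188.70489786173334 [[0.32, -0.91, -0.28, 237.28], [-0.95, -0.31, -0.09, -471.64], [-0.0, 0.29, -0.96, 372.34], [0.0, 0.0, 0.0, 1.0]]
```

View pics/scene0b.png

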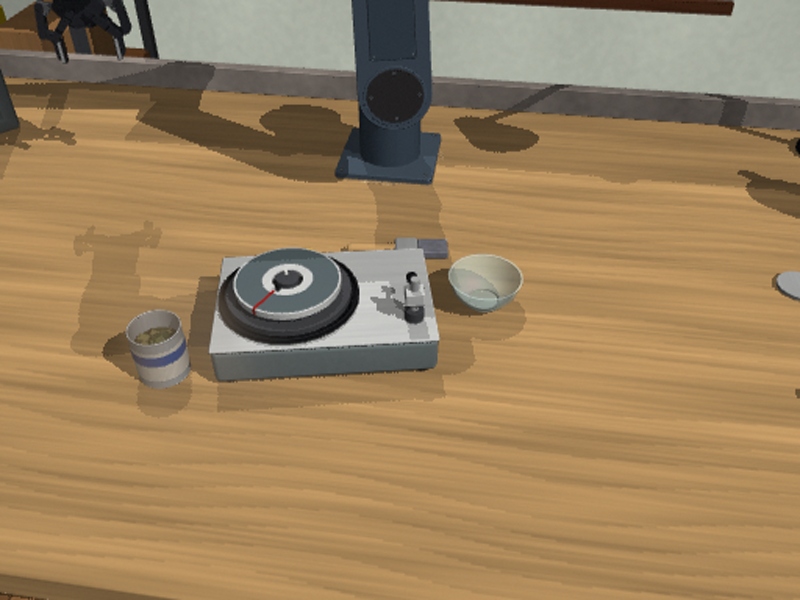

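View pics/top0b.png

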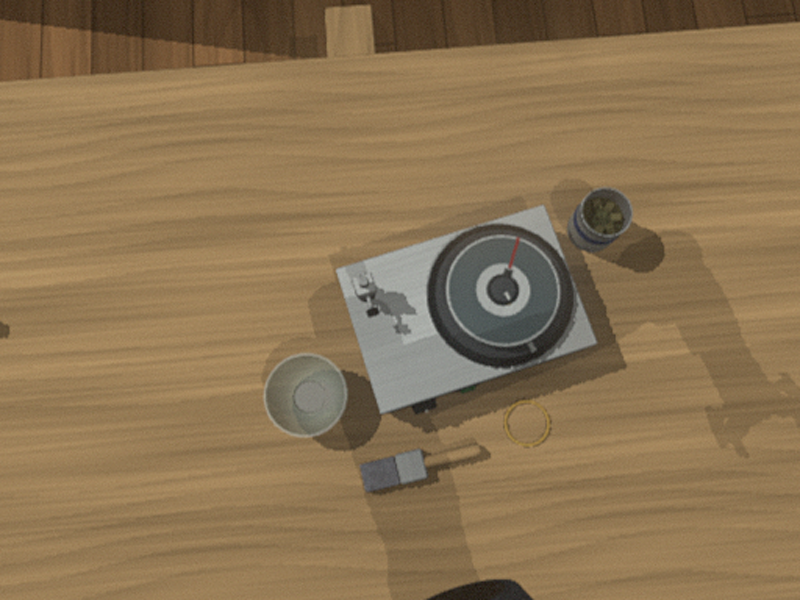

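Run:
```python
from h import *
c=ld('top0')['color'][130:245,265:380,::-1]; cv2.imwrite('pics/t0c.png',cv2.resize(c,(575,575),interpolation=cv2.INTER_CUBIC))
c=ld('scene0')['color'][150:225,130:240,::-1]; cv2.imwrite('pics/s0c.png',cv2.resize(c,(770,525),interpolation=cv2.INTER_CUBIC))
```

```text
(no output)
```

View pics/t0c.png

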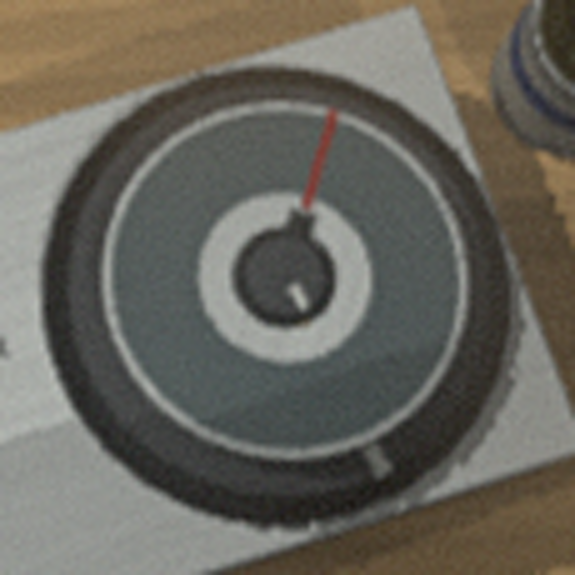

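View pics/s0c.png

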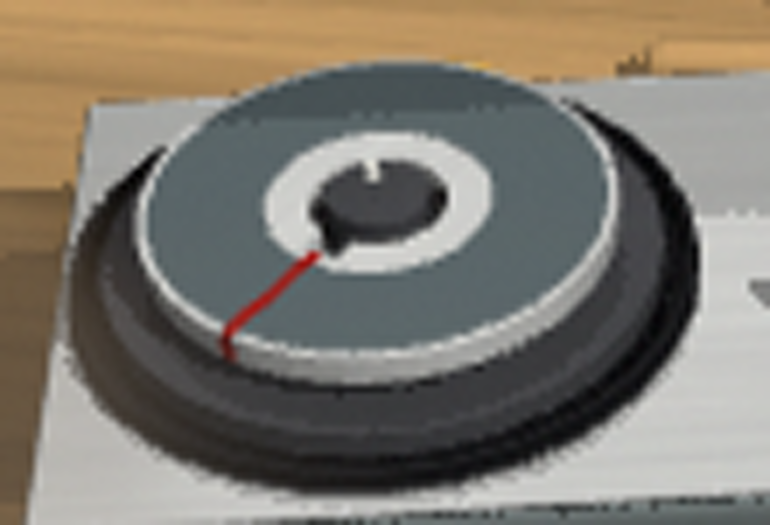

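View pics/wrist0.png

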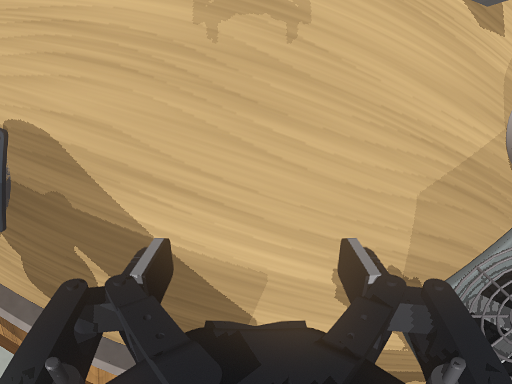

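Run:
```python
from h import *
t=ld('top0');s=ld('scene0')
T=lambda u,v:(265+(u+.5)/5-.5,130+(v+.5)/5-.5)
S=lambda u,v:(130+(u+.5)/7-.5,150+(v+.5)/7-.5)
print('mark',tri(ray(t,*T(334,111)),ray(s,*S(226,330))))
print('center',tri(ray(t,*T(287,280)),ray(s,*S(377,203))))
print('bossmark outer tri',tri(ray(t,*T(307,309)),ray(s,*S(371,160))))
for n,uv,z in(('lapc',(287,280),103),('L',(103,280),103),('R',(469,280),103),('Tp',(287,100),103),('B',(287,460),103),('red',(334,111),103),('redin',(308,208),103),('boss',(284,277),107),('bm1',(292,286),107),('bm2',(307,309),107),('pm out',(384,475),85),('pm in',(370,448),85),('tin',(600,50),83)):
    print(n,atz(t,*T(*uv),z).round(1))
for uv in((503,289),(532,347)): pass
k=512/800
print('tinrim',atz(t,604*k,212*k,83).round(1),'bowl rim',atz(t,306*k,395*k,52).round(1),'post',atz(t,362*k,282*k,140).round(1),'bangle',atz(t,527*k,424*k,0).round(1))
for uv in((545,207),(337,268),(596,343),(382,412)):print(atz(t,uv[0]*k,uv[1]*k,70).round(1))
```

```text
mark (array([616.09175774, -91.09170427, 107.5311108 ]), [np.float64(0.08928857690771962), np.float64(0.08928857690770442)])
center (array([545.49546616, -63.46461192, 103.93132957]), [np.float64(0.2920528462803812), np.float64(0.2920528462803436)])
bossmark outer tri (array([531.29851473, -68.97458099, 109.67297526]), [np.float64(0.6392510428591953), np.float64(0.6392510428592038)])
lapc [545.8 -63.9 103. ]
L [552.   12.8 103. ]
R [ 539.6 -139.8  103. ]
Tp [623.9 -72.7 103. ]
B [470.3 -55.4 103. ]
red [617.5 -92.1 103. ]
redin [576.  -76.2 103. ]
boss [546.3 -62.1 107. ]
bm1 [542.2 -65.  107. ]
bm2 [532.  -70.1 107. ]
pm out [463.  -98.2  85. ]
pm in [474.8 -93.7  85. ]
tin [ 641.6 -215.7   83. ]
tinrim [ 650.2 -221.3   83. ] bowl rim [431.4 213.7  52. ] post [563.1 122.2 140. ] bangle [368.3 -94.2   0. ]
[ 668.7 -143.    70. ]
[603.  158.7  70. ]
[ 468.6 -188.    70. ]
[399.3 110.8  70. ]
```

```bash
cat >> h.py <<'E'
from scipy.spatial.transform import Rotation as Rn
def shift(goal,base=None):
    s=bot.read_state(); R=Rn.from_rotvec(s['tool_rot']).as_matrix()
    b=s['position'] if base is None else base
    return (R.T@(np.array(goal)-b)/10).round(2)
E
python3 - <<'E'
from h import *
s=bot.read_state(); print(Rn.from_rotvec(s['tool_rot']).as_matrix().round(4))
C=np.array([546.5,-63.5]);
print(shift([546.5,-3.5,180]))
print(shift([546.5-0,-3.5,231]))
E
```

```text
[[-4.000e-04  3.210e-01 -9.471e-01]
 [ 1.800e-03 -9.471e-01 -3.210e-01]
 [-1.000e+00 -1.800e-03 -2.000e-04]]
[  5.11 -34.57 -51.64]
[ 1.000e-02 -3.458e+01 -5.164e+01]
```

Run:
```python
from h import *
print(shift([536.5,-120.6,200]))
```

```text
[  3.09 -23.8  -46.93]
```

Call:
servo_tool(steps=[0,-2.4,-4.5,0,-1,0,-4.7,-9,0,-1,0,-7,-13.5,0,-1,0,-9.4,-18,0,-1,0,-11.7,-22.5,0,-1,0,-14,-27,0,-1,0,-16.3,-31.5,0,-1,0,-18.5,-36,0,-1])

```text
clock: 0.95
position: [447.7, -208.0, 231.1]
tool_rot: [2.044, 0.337, -2.045]
force: [0.0, -0.0, 0.6]
opening: -0.1
```

Run:
```python
from h import *
s=bot.read_state(); print(s['clock'],s['qpos'].round(3))
print(shift([536.5,-120.6,190]))
```

```text
0.95 [-0.571 -0.034  0.017  1.621 -0.     2.244]
[  4.11  -5.42 -11.22]
```

Call:
servo_tool(steps=[1,-1.8,-3.6,0,-1,2,-3.6,-7.2,0,-1,3,-5,-10.5,0,-1,4,-5.4,-11,0,-1,4,-5.4,-11,0,-1,4,-5.4,-11,0,-1])

```text
clock: 1.55
position: [532.6, -123.8, 190.9]
tool_rot: [2.043, 0.337, -2.047]
force: [-0.1, -0.1, 0.9]
opening: 0.1
```

Run:
```python
from h import *
s=bot.read_state(); print(s['clock'],s['qpos'].round(3),s['position'],s['force'])
c=snap('wrist','w1');cv2.imwrite('pics/w1b.png',cv2.resize(c['color'][...,::-1],(800,600),interpolation=cv2.INTER_CUBIC))
```

```text
1.55 [-3.510e-01  1.010e-01  7.500e-02  1.546e+00 -1.000e-03  2.465e+00] [ 532.61096215 -123.80712067  190.92320947] [-0.09498259 -0.09192743  0.88446887]
```

View pics/w1b.png

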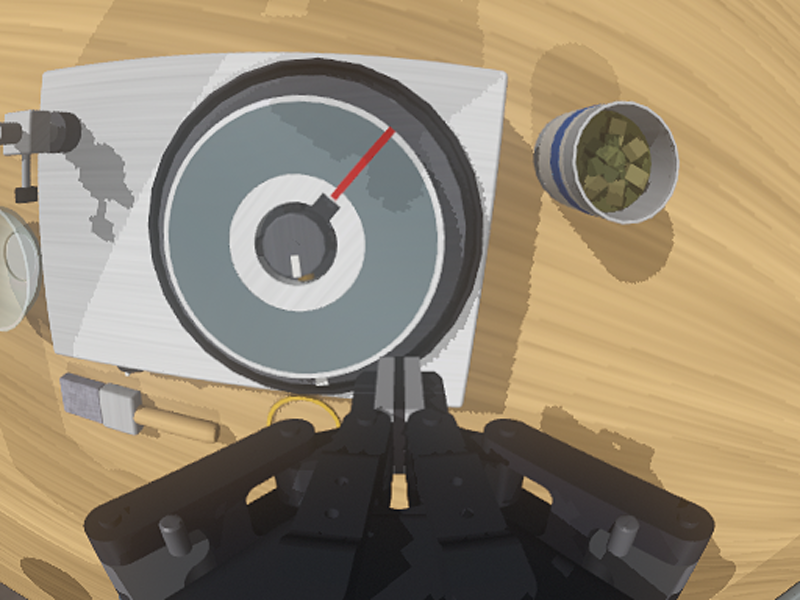

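The wrist view shows the lap rim spanning about columns 163–444 and rows 95–378 (800×600). The red line's outer end is at (391,130), the white platter mark at (321,381), the brass pin at (306,278) and the shut fingertips at about (400,362).

Run:
```python
from h import *
w=ld('w1');k=.64
W=lambda u,v:((u+.5)*k-.5,(v+.5)*k-.5)
pts=[atz(w,*W(*p),103,True) for p in((163,237),(444,237),(304,95),(304,378))]
print(np.round(pts,1)); P=np.array(pts)[:,:2]
from scipy.optimize import least_squares
print(least_squares(lambda x:np.hypot(*(P-x[:2]).T)-x[2],[546,-63,76]).x)
for n,uv,z in(('red',(391,130),103),('redin',(333,198),103),('pm',(321,383),85),('bm in',(295,257),107),('bm out',(296,277),107),('pin',(306,278),92)):print(n,atz(w,*W(*uv),z,True).round(1))
t=ld('top0')
T=lambda u,v:(265+(u+.5)/5-.5,130+(v+.5)/5-.5)
print(tri(ray(t,*T(334,111)),ray(w,*W(391,130),True)))
print(tri(ray(t,*T(384,475)),ray(w,*W(321,384),True)))
C=np.array([546.5,-63.5])
b=np.array([531.,-124.,190])
for a in(-100,):
  g=np.array([*(C+58*np.array([np.cos(np.radians(a)),np.sin(np.radians(a))])),115]); print(g,shift(g))
```

```text
[[ 525.1   12.1  103. ]
 [ 571.4 -132.5  103. ]
 [ 617.4  -43.8  103. ]
 [ 472.   -86.1  103. ]]
[543.75477911 -61.65532735  75.95133954]
red [613.3 -90.3 103. ]
redin [572.4 -73.7 103. ]
pm [462.1 -95.9  85. ]
bm in [538.5 -64.3 107. ]
bm out [528.6 -67.6 107. ]
pin [525. -71.  92.]
(array([613.29083852, -90.16100736, 115.0915336 ]), [np.float64(0.8103553914638233), np.float64(0.8103553914639579)])
(array([462.84594372, -96.81435569,  88.02609715]), [np.float64(0.7807776348135359), np.float64(0.7807776348135728)])
[ 536.4284057  -120.61884967  115.        ] [ 7.66 -0.23 -0.46]
```

Call:
servo_tool(steps=[3.5,0,0,0,-1,6.5,-0.2,-0.5,0,-1,7.6,-0.2,-0.5,0,-1,7.8,-0.2,-0.5,0,-1,7.8,-0.2,-0.5,0,-1])

```text
clock: 2.1
position: [537.7, -120.7, 114.4]
tool_rot: [2.046, 0.335, -2.044]
force: [0.1, -0.9, 1.1]
opening: -0.1
```

Call:
servo_tool(steps=[0.4,0,0,0,-1,0.8,0,0,0,-1,0.9,0,0,0,-1])

```text
clock: 2.4
position: [537.9, -120.0, 104.7]
tool_rot: [2.045, 0.337, -2.044]
force: [-0.0, 0.3, 0.1]
opening: -0.0
```

Call:
servo_tool(steps=[0.1,0,0,0,-1,0.2,0,0,0,-1,0.2,0,0,0,-1])

```text
clock: 2.7
position: [537.8, -119.9, 102.9]
tool_rot: [2.045, 0.337, -2.044]
force: [-1.2, 0.1, 1.7]
opening: 0.2
```

Call:
servo_tool(steps=[0.05,0,0,0,-1,0.1,0,0,0,-1,0.1,0,0,0,-1])

```text
clock: 3.0
position: [538.2, -120.0, 102.4]
tool_rot: [2.046, 0.336, -2.043]
force: [-1.2, -0.2, 4.7]
opening: 0.1
```

```bash
cat >> h.py <<'E'
def arc(C,r,a0,a1,n):
    R=Rn.from_rotvec(bot.read_state()['tool_rot']).as_matrix()
    f=lambda a:np.array([C[0]+r*np.cos(np.radians(a)),C[1]+r*np.sin(np.radians(a)),0])
    for a in np.linspace(a0,a1,n+1)[1:]: print(round(a,1),(R.T@(f(a)-f(a0))/10).round(2)[1:])
E
python3 - <<'E'
from h import *
C=(545,-62.5); arc(C,58,-97,-137,8);arc(C,58,-137,-177,8);arc(C,58,-177,-217,8); arc(C,58,-217,-237,4)
E
```

```text
-102.0 [-0.24  0.45]
-107.0 [-0.52  0.87]
-112.0 [-0.83  1.27]
-117.0 [-1.18  1.64]
-122.0 [-1.55  1.97]
-127.0 [-1.96  2.28]
-132.0 [-2.39  2.54]
-137.0 [-2.84  2.77]
-142.0 [-0.47  0.19]
-147.0 [-0.95  0.33]
-152.0 [-1.45  0.44]
-157.0 [-1.95  0.5 ]
-162.0 [-2.46  0.51]
-167.0 [-2.96  0.48]
-172.0 [-3.46  0.41]
-177.0 [-3.96  0.3 ]
-182.0 [-0.48 -0.16]
-187.0 [-0.95 -0.36]
-192.0 [-1.39 -0.6 ]
-197.0 [-1.81 -0.87]
-202.0 [-2.21 -1.19]
-207.0 [-2.58 -1.53]
-212.0 [-2.92 -1.91]
-217.0 [-3.22 -2.32]
-222.0 [-0.27 -0.43]
-227.0 [-0.49 -0.88]
-232.0 [-0.68 -1.35]
-237.0 [-0.83 -1.84]
```

Call:
servo_tool(steps=[0.02,-0.24,0.45,0,-1,0.02,-0.52,0.87,0,-1,0.02,-0.83,1.27,0,-1,0.02,-1.18,1.64,0,-1,0.02,-1.55,1.97,0,-1,0.02,-1.96,2.28,0,-1,0.02,-2.39,2.54,0,-1,0.02,-2.84,2.77,0,-1])

```text
clock: 3.8
position: [503.0, -102.5, 102.3]
tool_rot: [2.046, 0.334, -2.041]
force: [0.9, -0.8, 5.8]
opening: 0.3
```

Run:
```python
from h import *
c=snap('wrist','w2');cv2.imwrite('pics/w2b.png',cv2.resize(c['color'][...,::-1],(800,600),interpolation=cv2.INTER_CUBIC))
s=bot.read_state(); print(s['clock'],s['position'],s['force'])
```

```text
3.85 [ 502.2989     -101.7531599   102.29665265] [-0.83470453  0.85611133  5.42706901]
```

View pics/w2b.png

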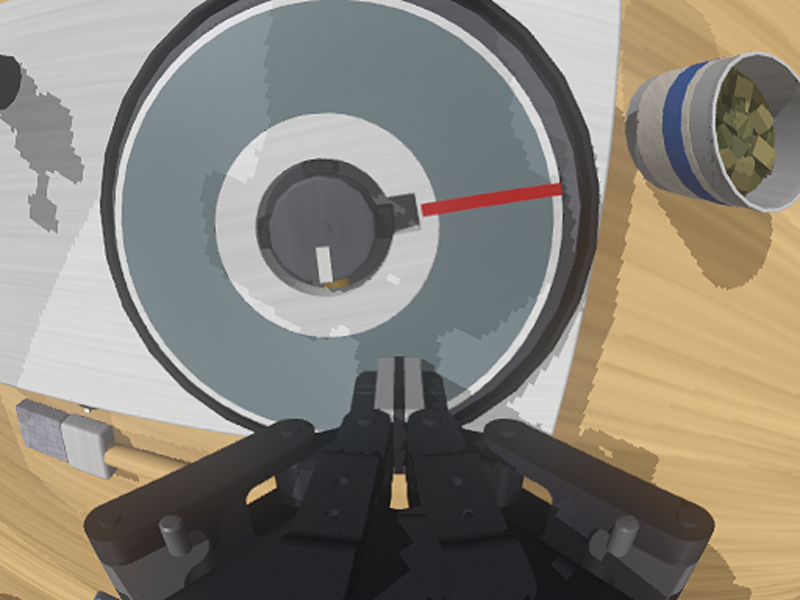

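The lap turned about 40° with the fingertip. The red line now runs from (420,210) to (562,188). I'll continue the arc.

Call:
servo_tool(steps=[0,-0.47,0.19,0,-1,0,-0.95,0.33,0,-1,0,-1.45,0.44,0,-1,0,-1.95,0.5,0,-1,0,-2.46,0.51,0,-1,0,-2.96,0.48,0,-1,0,-3.46,0.41,0,-1,0,-3.96,0.3,0,-1])

```text
clock: 4.65
position: [487.4, -65.9, 102.3]
tool_rot: [2.046, 0.334, -2.042]
force: [-0.6, -1.7, 5.4]
opening: 0.2
```

Call:
servo_tool(steps=[0,-0.48,-0.16,0,-1,0,-0.95,-0.36,0,-1,0,-1.39,-0.6,0,-1,0,-1.81,-0.87,0,-1,0,-2.21,-1.19,0,-1,0,-2.58,-1.53,0,-1,0,-2.92,-1.91,0,-1,0,-3.22,-2.32,0,-1])

```text
clock: 5.45
position: [498.7, -27.9, 102.1]
tool_rot: [2.045, 0.334, -2.043]
force: [-0.8, -1.9, 6.0]
opening: -0.1
```

Run:
```python
from h import *
c=snap('wrist','w3');cv2.imwrite('pics/w3b.png',cv2.resize(c['color'][...,::-1],(800,600),interpolation=cv2.INTER_CUBIC))
s=bot.read_state(); print(s['clock'],s['position'],s['force'],s['qpos'])
```

```text
5.5 [499.20172945 -27.25115035 102.14440285] [0.30868022 0.27539955 5.63252007] [-1.88421752e-01 -8.62459148e-03 -2.15214608e-01  1.36188144e+00
 -5.19981893e-04  2.62626564e+00]
```

View pics/w3b.png

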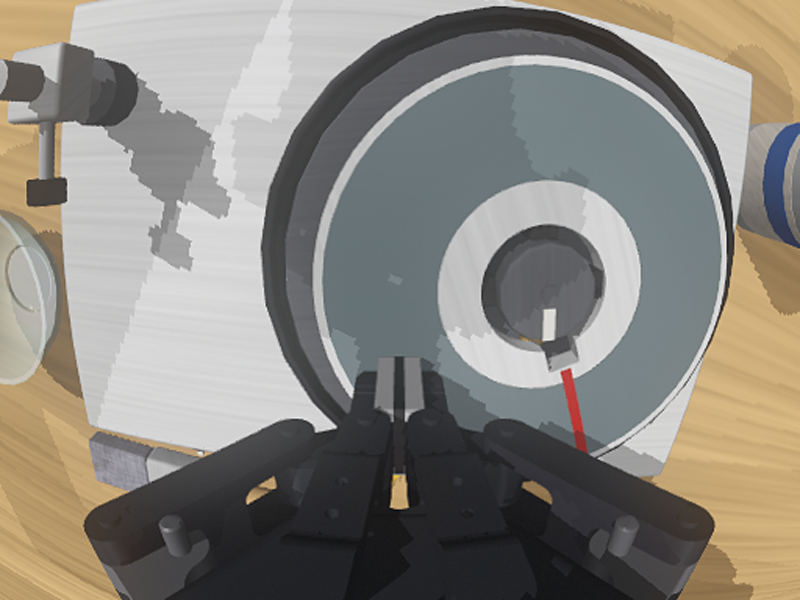

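Run:
```python
from h import *
w=ld('w3');k=.64
W=lambda u,v:((u+.5)*k-.5,(v+.5)*k-.5)
a=atz(w,*W(566.5,371),102.5,True);b=atz(w,*W(581,448),102.5,True);d=b-a
print(a,b,np.degrees(np.arctan2(d[1],d[0])))
i=atz(w,*W(549,309),107,True);o=atz(w,*W(549,340),107,True);d=o-i
print(i,o,np.degrees(np.arctan2(d[1],d[0])))
C=(545,-62.5); arc(C,58,-217,-232,4)
```

```text
[519.29423439 -81.84973328 102.5       ] [ 490.37931973 -104.39046139  102.5       ] -142.0616717714068
[539.26712676 -63.38598186 107.        ] [529.38611576 -68.01100614 107.        ] -154.9170234111268
-220.8 [-0.2  -0.32]
-224.5 [-0.39 -0.65]
-228.2 [-0.55 -1.  ]
-232.0 [-0.68 -1.35]
```

Call:
servo_tool(steps=[0,-0.2,-0.32,0,-1,0,-0.39,-0.65,0,-1,0,-0.55,-1,0,-1,0,-0.68,-1.35,0,-1,0,-0.68,-1.35,0,-1])

```text
clock: 6.0
position: [509.4, -16.7, 102.0]
tool_rot: [2.045, 0.336, -2.043]
force: [-0.7, 0.4, 5.3]
opening: 0.2
```

Call:
servo_tool(steps=[-1,0,0,0,-1,-5,0,0,0,-1,-6,3,0,0,-1,-6,5,2.5,0,-1,-6,6,4,0,-1,-6,6,4,0,-1])

```text
clock: 6.6
position: [488.7, -87.6, 160.8]
tool_rot: [2.044, 0.335, -2.049]
force: [-0.0, -0.3, -0.2]
opening: 0.3
```

Run:
```python
from h import *
c=snap('wrist','w4');cv2.imwrite('pics/w4b.png',cv2.resize(c['color'][...,::-1],(800,600),interpolation=cv2.INTER_CUBIC))
s=bot.read_state(); print(s['clock'],s['position'],s['force'],s['qpos'])
```

```text
6.65 [489.44781228 -86.64624376 160.7802575 ] [ 0.27007211  0.26109012 -0.2979826 ] [-3.10468944e-01 -2.78487766e-02 -1.17230238e-01  1.48275369e+00
  3.96848391e-04  2.50635553e+00]
```

View pics/w4b.png

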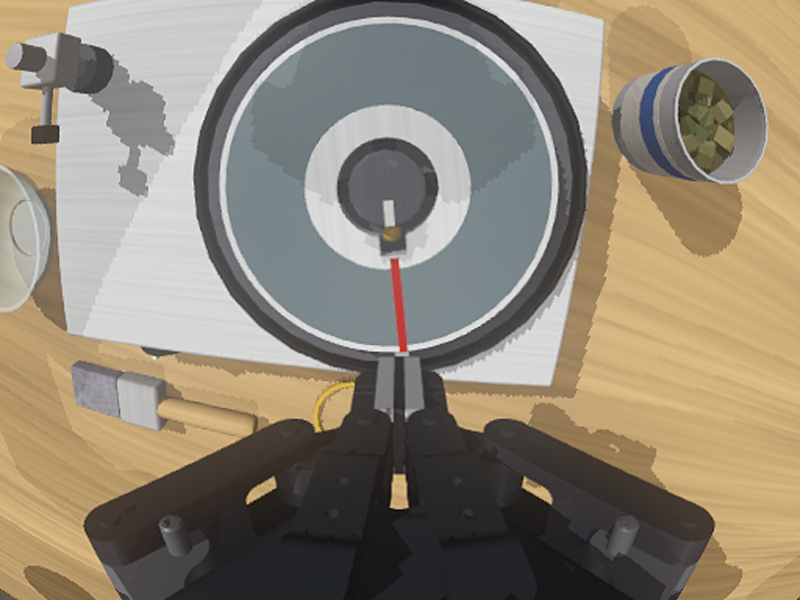

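Run:
```python
from h import *
w=ld('w4')
c=w['color'][110:240,200:300,::-1]; cv2.imwrite('pics/w4c.png',cv2.resize(c,(600,780)[:2] if 0 else (460,598),interpolation=cv2.INTER_CUBIC))
c=snap('top','t4')['color'][130:245,265:380,::-1]; cv2.imwrite('pics/t4c.png',cv2.resize(c,(575,575),interpolation=cv2.INTER_CUBIC))
```

```text
(no output)
```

View pics/w4c.png

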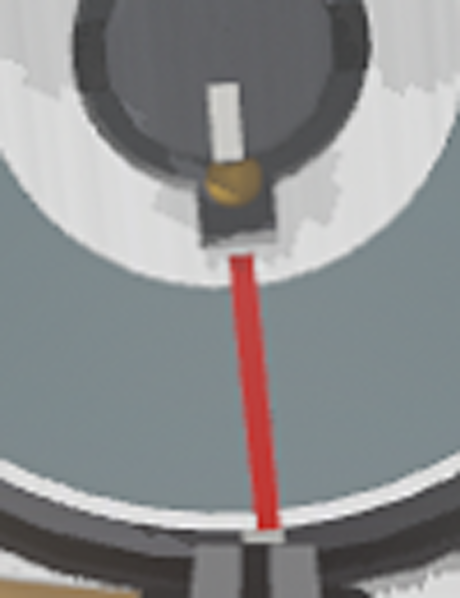

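View pics/t4c.png

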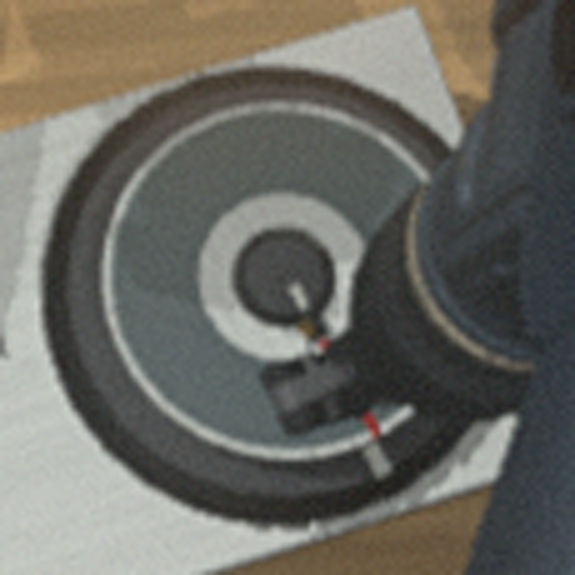

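The crop shows the brass pin inside the notch (pin column 233, notch 203–275). The red line's end is at (268,527), against a white mark spanning 240–285, so the error is under about 1°. Next I press down, away from the marks.

Call:
servo_tool(steps=[0,-3,-2,0,-1,0,-6,-4,0,-1,3,-6,-4,0,-1,5,-6,-4,0,-1,5.5,-6,-4,0,-1,5.5,-6,-4,0,-1])

```text
clock: 7.3
position: [508.0, -15.7, 104.9]
tool_rot: [2.042, 0.339, -2.047]
force: [-0.3, 0.3, -0.3]
opening: -0.2
```

Call:
servo_tool(steps=[0.2,0,0,0,-1,0.4,0,0,0,-1,0.5,0,0,0,-1,0.6,0,0,0,-1,0.7,0,0,0,-1,0.8,0,0,0,-1,0.8,0,0,0,-1])

```text
clock: 8.0
position: [509.9, -16.8, 99.8]
tool_rot: [2.047, 0.336, -2.042]
force: [-0.7, 0.9, 5.2]
opening: 0.1
```

Going down past the old stop.

Call:
servo_tool(steps=[0.1,0,0,0,-1,0.2,0,0,0,-1,0.3,0,0,0,-1,0.4,0,0,0,-1,0.5,0,0,0,-1,0.5,0,0,0,-1])

```text
clock: 8.6
position: [509.9, -16.8, 94.4]
tool_rot: [2.047, 0.336, -2.042]
force: [-0.3, -0.4, 4.6]
opening: 0.0
```

Call:
servo_tool(steps=[0.1,0,0,0,-1,0.2,0,0,0,-1,0.3,0,0,0,-1,0.3,0,0,0,-1])

```text
clock: 9.0
position: [510.4, -16.4, 93.4]
tool_rot: [2.049, 0.337, -2.04]
force: [-3.4, 1.5, 13.3]
opening: -0.1
```

Call:
servo_tool(steps=[0.1,0,0,0,-1,0.2,0,0,0,-1,0.2,0,0,0,-1])

```text
clock: 9.3
position: [510.8, -16.0, 92.8]
tool_rot: [2.051, 0.338, -2.038]
force: [-5.5, 3.4, 17.5]
opening: -0.0
```

Call:
servo_tool(steps=[-1,0,0,0,-1,-4,0,0,0,-1,-8,0,0,0,-1,-9,3,4,0,-1,-9,5,7,0,-1,-9,5,7,0,-1,-9,5,7,0,-1])

```text
clock: 10.0
position: [458.4, -86.9, 177.7]
tool_rot: [2.046, 0.336, -2.046]
force: [0.0, -0.6, 0.4]
opening: 0.0
```

Run:
```python
from h import *
s=bot.read_state(); print(s['clock'],s['position'],s['force'])
c=snap('wrist','w5');cv2.imwrite('pics/w5b.png',cv2.resize(c['color'][...,::-1],(800,600),interpolation=cv2.INTER_CUBIC))
c=snap('scene','s5')['color'][150:225,130:240,::-1]; cv2.imwrite('pics/s5c.png',cv2.resize(c,(770,525),interpolation=cv2.INTER_CUBIC))
```

```text
10.0 [458.40066733 -86.85506781 177.6907296 ] [ 0.01372441 -0.57949688  0.38433617]
```

View pics/w5b.png

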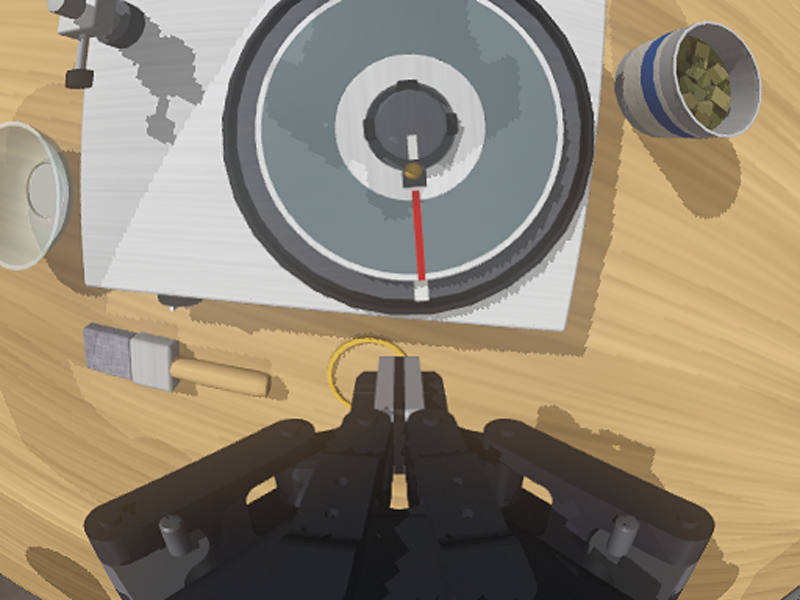

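View pics/s5c.png

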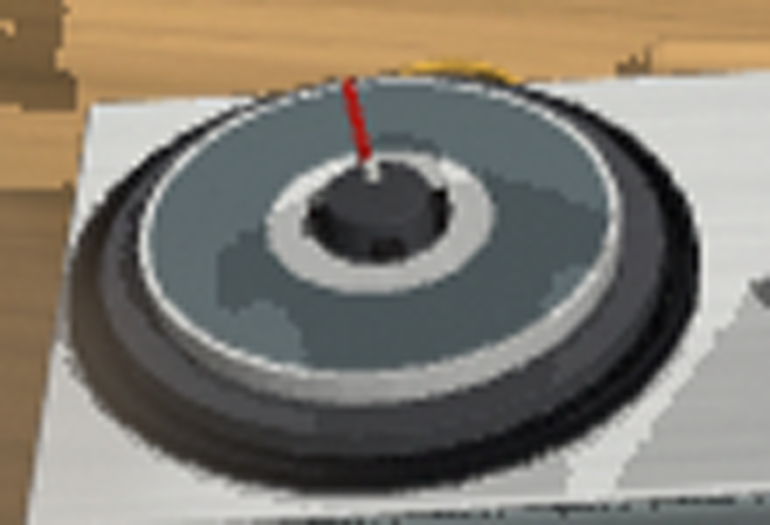

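Run:
```python
from h import *
a=ld('scene0')
for p in((621,-63),(470,-63)):print([(proj(a,[*p,103-d])[1]-proj(a,[*p,103])[1])*7 for d in(6,7,8,9)])
```

```text
[np.float64(14.987832544196294), np.float64(17.474826904958917), np.float64(19.95870051450217), np.float64(22.439459243154488)]
[np.float64(14.465287455688724), np.float64(16.866650092015448), np.float64(19.265305391048088), np.float64(21.661257928654408)]
```

Run:
```python
from h import *
from scipy.ndimage import gaussian_filter1d
a=ld('scene0')['color'].astype(float);b=ld('s5')['color'].astype(float)
# near rim: bottom edge of bright side wall (underside) and top edge, several columns
for u in(170,178,184,190,196):
  r=[]
  for im in(a,b):
    p=gaussian_filter1d(im[190:210,u-1:u+2].mean((1,2)),.7); g=np.diff(p)
    i=g.argmin(); j=g.argmax()
    sub=lambda g,i: i+(0 if not 0<i<len(g)-1 else .5*(g[i-1]-g[i+1])/(g[i-1]-2*g[i]+g[i+1]))
    r.append((sub(g,j)+190.5,sub(-g,i)+190.5))
  r=np.array(r);print(u,r.round(2).tolist(),(r[1]-r[0]).round(2))
print('expected 8mm',19.96/7,19.6/7)
```

```text
170 [[198.35, 203.33], [201.22, 205.9]] [2.87 2.57]
178 [[199.28, 204.31], [202.38, 190.5]] [  3.1  -13.81]
184 [[199.28, 204.22], [202.36, 191.33]] [  3.07 -12.89]
190 [[198.5, 203.37], [201.56, 206.37]] [3.07 3.  ]
196 [[197.15, 201.69], [200.21, 204.68]] [3.06 2.99]
expected 8mm 2.8514285714285714 2.8000000000000003
```

```bash
python3 -c "
from h import *
print(bot.finish_job())"
```

```text
the job is handed in; nothing more can be done
None
```

The lap is turned so its notch is over the pin and pressed down on the platter. I handed the job in at about 10 s.

**Turning:** With the fingers shut, I pressed one fingertip on the lap at about 5–6 N. I turned it about 135° clockwise until the notch was over the brass pin. The check before pressing put the red line within about 1° of the white mark.

**Pressing:** I pushed straight down. The lap slid down at about 5 N, past the height it had been riding at, then stopped firmly. The final push was about 17.5 N, well under the limits, and I then moved the arm clear.

**Last checks:**
- **Alignment:** the wrist picture shows the pin in the notch and the red line meeting the white mark.
- **Seating:** in the scene camera the near rim dropped about 3.0 px, against about 2.8 px expected for the full 8 mm. A rough reading of the far rim by eye gave only about 7 mm. I trusted the finer near-rim measurement and the firm stop.
- **Fingertip height:** it ended at 92.8 mm, about 2 mm below the nominal 95 mm for the seated top face. I put that down to the arm flexing and calibration error under load.
- **Other objects:** the arm never touched the tin, bowl, bangle or brush. I saw no sign that any had moved, though I did not re-measure them.

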